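# Put the food tub away in the roll-top bread bin

### The arm

A 6-joint arm with a two-finger parallel gripper is mounted at the origin on a cart in front of the work surface, level with it; the furniture and walls round the work are solid. World frame = base frame: x ahead of the robot, y to its left, z up, the work surface at z = 0. Lengths are in m, angles in rad, forces in N, time in s.
With the tool pointing down it reaches from about 0.35 to 0.975 m from the base axis. Payload 4.9 kg.
Tool frame: the origin (TCP) lies on the mounting face of the last link; the fingertips stand 173 mm ahead of it and the grasp point (between the pads) lies ctrl.pinch_z ahead of it (ctrl.pinch_z is the distance from the TCP to the grasp point, in m); z points along the fingers, y is the line along which they close (so a half turn about z gives the same grasp; the last joint's range is limited). The gripper opens to 85 mm and grips with 20 to 120 N. Pads are 22 mm wide; open, the fingers measure 114 mm over their backs; the gripper's body (76 mm by 85 mm) begins 54 mm behind the grasp point. The pads swing forward as they close: fully open they stand 13 mm farther back than shut.
Start: joints at [1.062, 0.053, 1.613, -0, 1.476, -0.119], TCP at [0.237, 0.578, 0.405] pointing down, gripper open.
Joint ranges: [-3.01, 3.01], [-1.01, 2.22], [0.06, 2.58], [-1.02, 4.17], [0.09, 2.62], [-3.14, 3.14]. Speed limits (rad/s): [2.57, 2.57, 3.14, 3.14, 3.14, 3.14].

### API

Orientations are given as a rotation vector (axis times angle).
In Python, from station import telemetry, eyes, ctrl gives the robot as it stands.
- The arm moves only by the tool apply_moves, never from a script. Its argument "plan" is a list of rows, each a list of 5 numbers: the finger opening in m, from 0 to 0.0854, then the shift along the tool's x, y, z in m, then the turn about the tool's z in rad. In form: [[jaw, x, y, z, roll], ...]. A call has 1 to 12 rows; each row is the pose to reach, as a shift and turn from the pose commanded when the call began, along the tool's axes at that moment; what a row does not reach only later rows make up. A row lasts 1/12 s, in which the tool goes at most 41.7 mm and 7.16 degrees, less where a joint would pass 70% of its speed; a pose out of reach is approached as far as the arm can. A call with a gripper value outside its range is refused whole. The fingers move at their own pace and stop on an object; "newtons" is the grip in N (left out, the last holds). Time passes only in rows, so rows that repeat a pose let the fingers close. It gives the time, the measured TCP pose, the force, the opening and the grip force at its end, in the units of the state.
- telemetry.get_obs(): the state, without advancing time (a new reading comes with each control period).
- eyes.get_image(name): name is "scene" or "top" or "wrist"; returns a dict with "img" (420x560x3 uint8, blue, green, red), "range_z" (420x560 float32, m along the optical axis (not along the pixel's ray), 0 where there is no reading), "K" (3x3 intrinsics, pixels), "pose" (4x4, takes a point from camera to world coordinates); the wrist camera has in their place "hand_eye" (4x4, takes a point from camera to tool coordinates, whose origin is the TCP and whose axes are the flange's). Camera axes: x right, y down, z forward; pixel columns grow to the right and rows downward; lengths in m; the calibration is good to about 2 mm. The wrist camera is an equidistant fisheye: a pixel r from the principal point sees the ray r / f radians off the axis. A picture is of the moment at which its call begins: read the wrist's pose just before it.
- ctrl.finish_job(): hands the job in; it is judged then, once.
Trained networks look in a picture, given as the dict that the camera call returned (one of the last four; its "shot" number tells which), for a name from the list of things; names that differ only in an ending like _2 or _b are one class to them, and where a whole thing is asked for, a point or a joint stands for the part that bears it (a point fixed in the world has none). Each returns a list of dicts, best first, with "confidence" (0 to 1); they miss things now and then, are a little off and sometimes report something else, mostly with a low value. They report only what shows in the picture. A call takes as long as a camera call.
- eyes.search_frame(thing, picture): "box" ([left, top, right, bottom] in pixels, round what is visible of it).
- eyes.outline_of(thing, picture): "region" (420x560 bool, what is visible of it) and "box" ([left, top, right, bottom] in pixels, round what is visible of it).
- eyes.tip_of(thing, picture): "point" ([column, row] in pixels: a listed point, or the origin of a listed thing).
The state is a dict: "t": time; "q": joint angles; "dq": joint speeds; "effort": joint torques, N m; "tool_pos": TCP position; "tool_rot": TCP orientation; "contact_force": force on the tool from outside, world axes, zero at the start; "wrist_torque": the same for the moment, N m; "opening": finger opening in m; "grip_force": force on a finger pad.
Only numpy, scipy, OpenCV 4.12 (cv2) and the standard library are available. Lean on these libraries where they do the work, as an engineer would, in place of code of your own. Each camera call takes 0.05 s, during which the arm holds its last target. There are 200 camera calls.

### The job

Put the lidded food tub away in the bread bin: push the bin's roll-top door up and over its balance point so that it stays open by itself, push the tub along the worktop right into the bin, then push the door over again so that it closes fully. Only push, with the fingertips or the outside of the fingers: do not grip the door's lip, do not lift or tip the tub, and leave the apple, lemon, mug and tin where they stand.

Things in the scene. Friction and masses are not known exactly. Their poses are not given: they have to be found in the camera images.
- bread_bin: Roll-top bread bin fixed to the worktop: two round wooden cheeks (165 mm high, 270 mm apart inside), steel back over the rear half, curved steel door over the front half; 300 mm wide over all. Origin: centre of the underside, on the worktop; z up, +x from the front to the back, y along the hinge. 3 mm floor, x -120 to +124 mm, its front edge a ramp. Door open: all of x < 0 is open above.
- roll_top (a joint): Door angle, rad: 0 shut, 1.6 fully open at its stop. Quarter cylinder, outer radius 135 mm; its hinge axis lies along the bin's y, 35 mm above the bin's origin. Opening carries it from the front over the top to the back. A steel counterweight bar on its rear edge balances it: left alone below about 0.53 it falls shut, above that open, damped, in 1 to 2 s. 3 to 5 N at the lip moves it.
- door_lip (a point): Middle of the outer edge (10 mm rod, 200 mm long, along the bin's y) of the door's finger lip, a 4 mm steel blade standing 30 mm out from the door, radially, 165 mm from hinge axis to rod. Door shut: at x -155, z +91 mm in the bin's frame, pointing to the front, 20 degrees up, with free space below. Turns with the door: straight up at 1.22 rad, 22 degrees towards the back when fully open.
- food_tub: White rectangular food tub with its lid on, 0.4 kg, 99 mm (its x) by 149 mm (its y) and 59 mm high, standing on the worktop in front of the bin with a long side roughly towards it. Origin at the centre of its underside, z up. The lid's rim at 51 to 60 mm height is its widest part.
- apple: Red apple, 72 mm wide, 63 mm high, loose. Origin under its centre.
- lemon: Yellow lemon, 76 x 56 x 55 mm, loose. Origin under its centre.
- mug: White mug with yellow stripes and a handle, 86 x 120 x 101 mm, loose. Origin under its centre.
- tin: Low green food tin, 76 mm wide, 58 mm high, loose. Origin under its centre.

How it is judged:
On the way, in this order (a step that is already met when the one before it is completed fails the run):
1. the door has been pushed past its balance point and stands fully open by itself, untouched (value of joint roll_top above 1.45 rad and contact force between each of the arm, the fingers and roll_top below 0.3 N), for 0.3 s.
2. the tub stands wholly inside the bin, clear of the door's path, with the door still open (value of joint roll_top above 1.3 rad and x of food_tub in the frame of bread_bin between -0.078 and 0.09 m and y of food_tub in the frame of bread_bin between -0.075 and 0.075 m), for 0.2 s.
At the end, for the whole second after the job is handed in: the door is closed (within 0.05 rad) and the tub stands upright and still on the bin's floor, behind the closed door, after the door had stood fully open by itself (above 1.45 rad) while the tub went in (value of joint roll_top below 0.05 rad and x of food_tub in the frame of bread_bin between -0.085 and 0.09 m and y of food_tub in the frame of bread_bin between -0.075 and 0.075 m and height (world z) of food_tub below 0.012 m and angle between food_tub's own z axis and vertical below 0.1 rad and linear speed of food_tub below 0.02 m/s); the robot touches nothing.
It fails at once if the tub is lifted (more than 20 mm) or tipped (more than 20 degrees) (height (world z) of food_tub above 0.02 m or angle between food_tub's own z axis and vertical above 0.35 rad).
It fails at once if the door's lip is taken between the fingers instead of being pushed (x of the grasp point in the frame of door_lip between -0.008 and 0.008 m and z of the grasp point in the frame of door_lip between -0.008 and 0.008 m and y of the grasp point in the frame of door_lip between -0.11 and 0.11 m).
It fails at once if the apple, lemon, mug or tin is moved by more than 30 mm (distance of any of apple, lemon, mug, tin from where it was at the start of the episode above 0.03 m).
It also fails if it takes over 67 s, if anything falls off the work surface, if the arm or the gripper's body presses on something with over 40 N, if the wrist force passes 120 N, or if a joint passes its speed limit or range.

## Working session

There is one attempt and no reset: what is moved stays moved. The work goes in short steps, Python scripts to look and compute and a tool call to move; the robot and the scene stay as the last step left them, time stands still between calls to the robot, and variables do not carry over. Pictures are saved under pics/ and viewed, at most 10 in all, crops included, and the job is handed in when it is done.

Besides the shell and the picture viewer there is one more tool, called after ">>>" by a JSON object that holds its "name" and its "arguments", one argument or row to a line. apply_moves: Moves the arm, as the interface text tells. Its arguments: {"type":"object","properties":{"plan":{"type":"array","items":{"type":"array","items":{"type":"number"}}},"newtons":{"type":"number"}},"required":["plan"]}

```bash
mkdir -p pics; ls
cat > h.py <<'E'
import numpy as np, cv2
from station import telemetry, eyes, ctrl
def world(p, uv, z=None):
    u,v=uv; K=p["K"]; d=p["range_z"][int(v),int(u)] if z is None else z
    c=np.array([(u-K[0,2])/K[0,0]*d,(v-K[1,2])/K[1,1]*d,d,1]); return (p["pose"]@c)[:3]
def cloud(p, mask):
    vs,us=np.nonzero(mask&(p["range_z"]>0)); d=p["range_z"][vs,us]; K=p["K"]
    c=np.stack([(us-K[0,2])/K[0,0]*d,(vs-K[1,2])/K[1,1]*d,d,np.ones_like(d)]); return (p["pose"]@c)[:3].T
E
python3 - <<'E'
from h import *
o=telemetry.get_obs(); print({k:np.round(v,3) for k,v in o.items()}, ctrl.pinch_z)
for n in ("top","scene"):
    p=eyes.get_image(n); cv2.imwrite(f"pics/{n}0.png",p["img"]); print(n,np.round(p["pose"],3).tolist())
    for t in ("bread_bin","roll_top","food_tub","apple","lemon","mug","tin"):
        r=eyes.outline_of(t,p)
        if r:
            c=cloud(p,r[0]["region"]); print(t,round(r[0]["confidence"],2),r[0]["box"],np.round(np.percentile(c,[2,50,98],axis=0),3).tolist())
            if t in("food_tub",):
                top=c[c[:,2]>np.percentile(c[:,2],90)-.008]; print(" rect",cv2.minAreaRect(top[:,:2].astype(np.float32)*1000))
    for t in ("door_lip","bread_bin","food_tub"):
        r=eyes.tip_of(t,p)
        if r: print("tip",t,r[0],world(p,r[0]["point"]))
E
```

```text
pics
{'t': np.float64(0.0), 'q': array([ 1.062,  0.053,  1.614, -0.   ,  1.476, -0.119]), 'dq': array([0.001, 0.001, 0.002, 0.   , 0.002, 0.001]), 'effort': array([ 1.0000e-03, -3.9370e+01, -3.7017e+01, -0.0000e+00,  7.0000e-03,
        0.0000e+00]), 'tool_pos': array([0.237, 0.578, 0.403]), 'tool_rot': array([-6.080e-01, -3.081e+00,  3.000e-03]), 'contact_force': array([ 0.142, -0.674,  0.302]), 'wrist_torque': array([-0.005, -0.016,  0.006]), 'grip_force': np.float64(0.0), 'opening': np.float64(0.085)} 0.1547
top [[-0.014, -0.99, 0.139, 0.392], [-1.0, 0.011, -0.02, -0.042], [0.018, -0.139, -0.99, 1.306], [0.0, 0.0, 0.0, 1.0]]
roll_top 0.83 [100.6, 155.7, 202.4, 300.2] [[0.379, 0.14, 0.068], [0.514, 0.226, 0.143], [0.657, 0.312, 0.19]]
food_tub 0.56 [202.2, 205.6, 258.3, 272.7] [[0.435, 0.003, 0.046], [0.505, 0.057, 0.056], [0.575, 0.114, 0.063]]
 rect ((506.6876525878906, 57.38404846191406), (98.5387191772461, 147.851318359375), 68.14180755615234)
apple 0.82 [331.9, 211.7, 363.7, 241.0] [[0.495, -0.263, 0.03], [0.525, -0.229, 0.054], [0.558, -0.199, 0.061]]
lemon 0.64 [327.8, 267.6
[... 841 characters left out ...]
9, 248.8, 470.0, 353.3] [[0.387, 0.142, 0.081], [0.526, 0.239, 0.153], [0.67, 0.321, 0.19]]
apple 0.82 [267.0, 137.5, 291.5, 164.6] [[0.498, -0.251, 0.02], [0.531, -0.215, 0.052], [0.56, -0.195, 0.059]]
lemon 0.57 [313.5, 134.1, 331.5, 154.7] [[0.38, -0.223, 0.019], [0.409, -0.193, 0.044], [0.43, -0.176, 0.055]]
mug 0.63 [191.2, 224.5, 247.6, 274.5] [[0.707, -0.033, 0.0], [0.747, -0.012, 0.059], [0.801, 0.049, 0.1]]
tip door_lip {'point': [362.3, 257.7], 'confidence': 0.79} [0.49392284 0.15495829 0.09482789]
tip bread_bin {'point': [371.6, 342.0], 'confidence': 0.7} [0.58252292 0.3197451  0.15898224]
tip food_tub {'point': [328.6, 243.5], 'confidence': 0.7} [0.52997263 0.08062996 0.05340356]
```

View pics/top0.png

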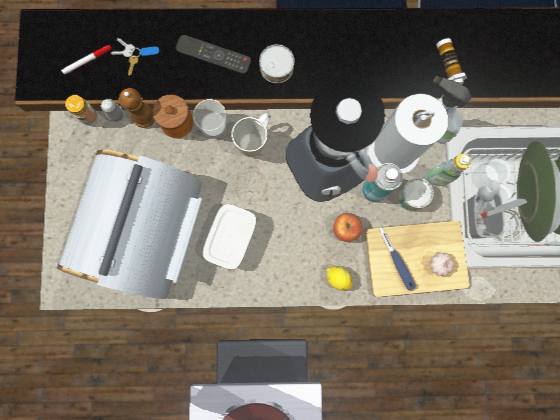

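View pics/scene0.png

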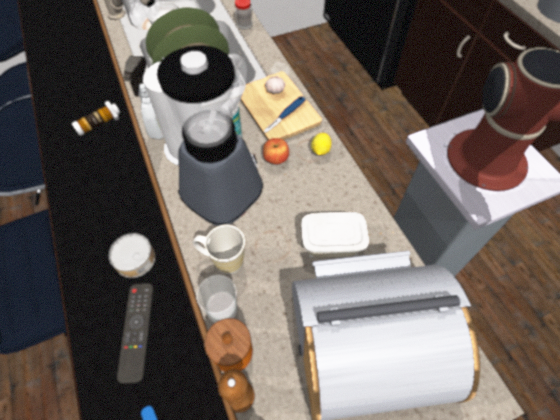

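Run:
```python
from h import *
p=eyes.get_image("top"); q=eyes.get_image("scene")
c=np.vstack([cloud(x,x["range_z"]>0) for x in (p,q)])
m=(c[:,0]>.3)&(c[:,0]<.75)&(c[:,1]>.12)&(c[:,1]<.55)&(c[:,2]>.065)&(c[:,2]<.25)
b=c[m]; 
for s in ((b[:,2]<.1)&(b[:,1]<.25), b[:,2]>.1): print(cv2.minAreaRect(b[s][:,:2].astype(np.float32)*1000), b[s].min(0),b[s].max(0),s.sum())
# lip rod points: front-most points per slice
l=b[(b[:,2]<.105)&(b[:,2]>.075)]
xs=np.arange(.36,.66,.02)
for x in xs:
    k=l[abs(l[:,0]-x)<.01]
    if len(k): i=k[:,1].argmin(); print(round(x,2),np.round(k[i],3))
# cylinder axis fit via top surface
r=eyes.outline_of("roll_top",p)[0]["region"]; d=cloud(p,r); d=d[d[:,2]>.1]
from scipy.optimize import least_squares
def f(v):
    y0,yaw,z0=v; n=np.array([-np.sin(yaw),np.cos(yaw)])
    t=(d[:,:2]-[0.515,0])@n - y0
    return np.hypot(t,d[:,2]-z0)-.135
s=least_squares(f,[.3,0.,.035],loss="soft_l1",f_scale=.003); print(s.x,np.abs(s.fun).mean())
```

```text
((522.7793579101562, 178.04510498046875), (317.36090087890625, 122.39973449707031), 3.340176820755005) [0.36163479 0.12053678 0.06500749] [0.67762444 0.24838636 0.09997107] 3785
((532.7415771484375, 280.14654541015625), (271.3319091796875, 302.0617370605469), 73.45153045654297) [0.36381474 0.12586847 0.10000533] [0.70916374 0.45145477 0.19576891] 33555
0.36 [0.362 0.218 0.078]
0.38 [0.39  0.212 0.075]
0.4 [0.407 0.173 0.096]
0.42 [0.428 0.168 0.09 ]
0.44 [0.449 0.163 0.094]
0.46 [0.469 0.156 0.097]
0.48 [0.488 0.15  0.092]
0.5 [0.504 0.145 0.094]
0.52 [0.528 0.138 0.093]
0.54 [0.549 0.132 0.092]
0.56 [0.568 0.127 0.092]
0.58 [0.588 0.121 0.089]
0.6 [0.591 0.122 0.096]
0.62 [0.626 0.141 0.078]
0.64 [0.643 0.134 0.077]
0.66 [0.651 0.148 0.099]
[ 0.30027664 -0.28712472  0.03796228] 0.004105755837241507
```

The pictures show the bin at left in the top view: the lip is at about (190,240) and the dark counterweight bar on the door's upper rear edge runs from (138,170) to (105,270). The tub is at (231,237), and the mug is clear at (250,133). With the tool always pointing down, pushing the bar backwards looks like the natural way to open the door, so I'll measure the bar's profile.

```bash
cat >> h.py <<'E'
B=np.array([.541,.304]); BY=np.deg2rad(73.6); ex=np.array([np.cos(BY),np.sin(BY)]); ey=np.array([-ex[1],ex[0]])
def tobin(w): w=np.atleast_2d(w); return np.c_[(w[:,:2]-B)@ex,(w[:,:2]-B)@ey,w[:,2]]
def frombin(x,y): return B+x*ex+y*ey
def totool(tgt_xy):  # shift in tool axes to bring TCP over world xy
    from scipy.spatial.transform import Rotation as R
    o=telemetry.get_obs(); r=R.from_rotvec(o["tool_rot"]); return o["tool_pos"], r, r.inv().apply(np.r_[tgt_xy,o["tool_pos"][2]]-o["tool_pos"])
E
python3 - <<'E'
from h import *
p=eyes.get_image("top"); q=eyes.get_image("scene")
for n,im in (("top",p),("scene",q)):
    c=tobin(cloud(im,im["range_z"]>0)); c=c[(abs(c[:,1])<.09)&(c[:,2]<.3)]
    print(n)
    for x in np.arange(-.17,.14,.01):
        k=c[abs(c[:,0]-x)<.004]
        if len(k): print(round(x,3),np.round(np.percentile(k[:,2],[5,50,95]),3), len(k))
g=p["img"].max(2); m=(g<90); d=tobin(cloud(p,m)); d=d[(abs(d[:,0])<.13)&(abs(d[:,1])<.2)&(d[:,2]>.12)]
print("bar",np.round(np.percentile(d,[3,50,97],axis=0),3).tolist(),len(d))
P,r,s=totool(frombin(-.05,0)); print(P,frombin(-.05,0),s,np.round(r.as_matrix(),3).tolist())
E
```

```text
top
-0.17 [-0.006 -0.001  0.003] 227
-0.16 [-0.004  0.091  0.098] 480
-0.15 [-0.005  0.086  0.093] 427
-0.14 [0.083 0.086 0.09 ] 242
-0.13 [0.079 0.084 0.091] 301
-0.12 [0.093 0.101 0.109] 367
-0.11 [0.108 0.116 0.123] 357
-0.1 [0.121 0.128 0.134] 349
-0.09 [0.131 0.137 0.142] 343
-0.08 [0.14  0.145 0.15 ] 337
-0.07 [0.147 0.151 0.156] 336
-0.06 [0.152 0.156 0.161] 331
-0.05 [0.156 0.161 0.165] 325
-0.04 [0.16  0.163 0.167] 315
-0.03 [0.163 0.177 0.189] 552
-0.02 [0.185 0.189 0.193] 301
-0.01 [0.18  0.185 0.188] 62
0.0 [0.158 0.162 0.165] 287
0.01 [0.157 0.161 0.164] 273
0.02 [0.156 0.159 0.163] 269
0.03 [0.154 0.157 0.161] 260
0.04 [0.151 0.154 0.157] 253
0.05 [0.147 0.15  0.154] 245
0.06 [0.141 0.145 0.148] 222
0.07 [0.135 0.139 0.142] 209
0.08 [0.127 0.131 0.135] 187
0.09 [0.117 0.122 0.127] 150
0.1 [0.104 0.11  0.115] 126
0.11 [0.088 0.095 0.1  ] 57
scene
-0.17 [-0.004 -0.002  0.   ] 6
-0.16 [0.093 0.095 0.097] 173
-0.15 [0.087 0.091 0.096] 396
-0.14 [0.084 0.087 0.089] 351
-0.13 [0.081 0.084 0.086] 266
-0.12 [0.093 0.101 0.106] 96
-0.11 [0.111 0.115 0.12 ] 166
-0.1 [0.123 0.127 
[... 272 characters left out ...]
188] 873
0.0 [0.16  0.162 0.164] 469
0.01 [0.159 0.161 0.163] 487
0.02 [0.158 0.16  0.162] 508
0.03 [0.155 0.158 0.16 ] 528
0.04 [0.152 0.155 0.157] 546
0.05 [0.148 0.151 0.153] 561
0.06 [0.143 0.146 0.149] 571
0.07 [0.136 0.14  0.143] 584
0.08 [0.128 0.132 0.136] 587
0.09 [0.118 0.123 0.127] 593
0.1 [0.105 0.111 0.116] 603
0.11 [0.087 0.095 0.102] 596
0.12 [0.053 0.07  0.081] 653
0.13 [-0.003 -0.001  0.001] 362
0.14 [-0.003 -0.001  0.002] 165
bar [[-0.03, -0.117, 0.181], [-0.028, -0.009, 0.186], [-0.026, 0.114, 0.19]] 221
[0.23747328 0.57810961 0.40469972] [0.52688293 0.2560343 ] [-3.90085518e-01 -1.87946105e-01  8.13002381e-06] [[-0.925, 0.38, 0.0], [0.38, 0.925, -0.0], [-0.0, -0.0, -1.0]]
```

The bar stands on top of the door at bin x ≈ -0.03 to -0.01 and z 0.165 to 0.19. I'll go over the door in front of it with the fingers shut and the tool x along the bin's x.

>>> {"name": "apply_moves", "arguments": {
  "plan": [
    [0, -0.393, -0.2125, 0, 1.468],
    [0, -0.393, -0.2125, 0, 1.468],
    [0, -0.393, -0.2125, 0, 1.468],
    [0, -0.393, -0.2125, 0, 1.468],
    [0, -0.393, -0.2125, 0, 1.468],
    [0, -0.393, -0.2125, 0, 1.468],
    [0, -0.393, -0.2125, 0, 1.468],
    [0, -0.393, -0.2125, 0, 1.468],
    [0, -0.393, -0.2125, 0, 1.468],
    [0, -0.393, -0.2125, 0, 1.468],
    [0, -0.393, -0.2125, 0, 1.468],
    [0, -0.393, -0.2125, 0, 1.468]
  ],
  "newtons": 20
}}

```text
t: 2.35
tool_pos: [0.523, 0.2281, 0.4048]
tool_rot: [2.525, 1.865, 0.0]
contact_force: [-0.1, -0.3, 0.3]
opening: -0.0003
grip_force: 0.0
```

```bash
cat > st.py <<'E'
from h import *
o=telemetry.get_obs(); P,r,_=totool(frombin(0,0)); M=r.as_matrix()
print(round(o["t"],2),P,"bin",tobin(P)[0],"tip z",P[2]-.173,"toolx ang",np.rad2deg(np.arctan2(M[1,0],M[0,0])),"z",M[:,2],"F",o["contact_force"],o["opening"],ctrl.pinch_z,"q",o["q"])
E
python3 st.py
```

```text
2.35 [0.52302855 0.22814986 0.40480841] bin [-0.07783818 -0.00417538  0.40480841] tip z 0.2318084083438922 toolx ang 72.88900573010054 z [ 0.00146397 -0.00175092 -0.9999974 ] F [-0.10013838 -0.28669504  0.25886893] -0.00029755825881265345 0.1547 q [ 0.28131569 -0.07649527  1.7408256  -0.00209787  1.47634219  0.58015458]
```

>>> {"name": "apply_moves", "arguments": {
  "plan": [
    [0, 0, 0, 0.03, 0],
    [0, 0, 0, 0.056, 0],
    [0, 0.01, 0, 0.056, 0],
    [0, 0.02, 0, 0.056, 0],
    [0, 0.03, 0, 0.056, 0],
    [0, 0.037, 0, 0.056, 0],
    [0, 0.044, 0, 0.056, 0],
    [0, 0.051, 0, 0.056, 0],
    [0, 0.058, 0, 0.056, 0],
    [0, 0.065, 0, 0.056, 0]
  ]
}}

```text
t: 3.18
tool_pos: [0.5391, 0.2953, 0.3496]
tool_rot: [2.516, 1.881, 0.003]
contact_force: [-0.5, -3.4, 0.7]
opening: 0.0
grip_force: 1.4
```

```bash
python3 st.py
python3 - <<'E'
from h import *
q=eyes.get_image("scene"); cv2.imwrite("pics/s1.png",q["img"])
E
```

```text
3.18 [0.53908891 0.29531655 0.34962276] bin [-0.00886973 -0.00061836  0.34962276] tip z 0.17662275944243871 toolx ang 73.56038645550062 z [ 1.76156190e-03  4.35638797e-04 -9.99998354e-01] F [-0.46298592 -3.39557777  0.7327657 ] 2.6834401531370874e-05 0.1547 q [ 3.80192348e-01  6.71836893e-02  1.69112193e+00 -2.53715405e-04
  1.38148960e+00  6.67165969e-01]
```

View pics/s1.png

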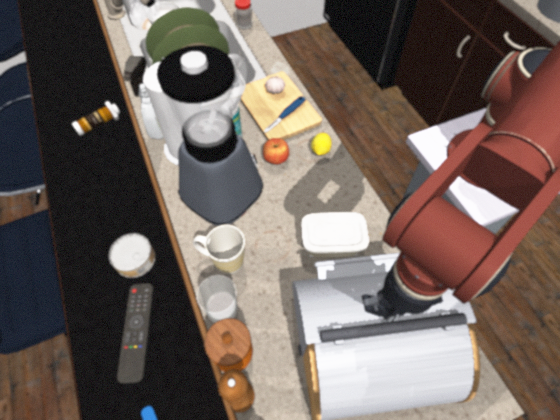

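The bar is moving with the finger (its middle is at (395,327)) and the lip is rising, with about 3.4 N of push. I'll keep pushing past balance, then get up out of the lip's way.

>>> {"name": "apply_moves", "arguments": {
  "plan": [
    [0, 0.009, 0, 0, 0],
    [0, 0.018, 0, 0, 0],
    [0, 0.027, 0, 0.001, 0],
    [0, 0.036, 0, 0.002, 0],
    [0, 0.045, 0, 0.003, 0],
    [0, 0.054, 0, 0.003, 0],
    [0, 0.063, 0, 0.003, 0],
    [0, 0.07, 0, 0.003, 0],
    [0, 0.068, 0, -0.035, 0],
    [0, 0.068, 0, -0.075, 0],
    [0, 0.068, 0, -0.11, 0]
  ]
}}

```text
t: 4.15
tool_pos: [0.5579, 0.3604, 0.4605]
tool_rot: [-2.516, -1.881, -0.001]
contact_force: [0.6, -0.1, 1.4]
opening: -0.0004
grip_force: 0.0
```

```bash
python3 st.py
python3 - <<'E'
from h import *
q=eyes.get_image("scene"); cv2.imwrite("pics/s2.png",q["img"])
E
```

```text
4.15 [0.55785663 0.36042139 0.46052031] bin [ 5.88851532e-02 -2.40702829e-04  4.60520312e-01] tip z 0.28752031171022524 toolx ang 73.58269356942226 z [ 1.56825290e-04  5.87795352e-04 -9.99999815e-01] F [ 0.63073493 -0.11373646  1.3604315 ] -0.0004199753882859516 0.1547 q [4.61589038e-01 1.17342743e-01 1.45205589e+00 4.56434910e-04
 1.57179182e+00 7.48125630e-01]
```

View pics/s2.png

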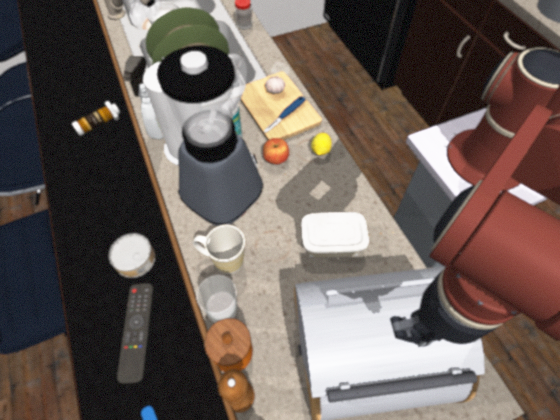

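The door is swinging open by itself: the bar is at (400,385) and the lip is rising. I'll move back over the tub to its near side and open the fingers for a wide pushing face.

>>> {"name": "apply_moves", "arguments": {
  "plan": [
    [0.085, -0.425, 0.037, 0, 0],
    [0.085, -0.425, 0.037, 0, 0],
    [0.085, -0.425, 0.037, 0, 0],
    [0.085, -0.425, 0.037, 0, 0],
    [0.085, -0.425, 0.037, 0, 0],
    [0.085, -0.425, 0.037, 0, 0],
    [0.085, -0.425, 0.037, 0, 0],
    [0.085, -0.425, 0.037, 0, 0],
    [0.085, -0.425, 0.037, 0, 0],
    [0.085, -0.425, 0.037, 0, 0],
    [0.085, -0.425, 0.037, 0, 0],
    [0.085, -0.425, 0.037, 0.03, 0]
  ]
}}

```text
t: 5.2
tool_pos: [0.474, -0.0611, 0.4357]
tool_rot: [2.512, 1.868, 0.013]
contact_force: [-0.2, -0.2, 1.0]
opening: 0.0849
grip_force: 0.0
```

```bash
cat > look.py <<'E'
import sys; exec(open("st.py").read())
p=eyes.get_image("top"); q=eyes.get_image("scene")
for im in (p,q):
    for t in ("food_tub","roll_top"):
        r=eyes.outline_of(t,im)
        if r:
            c=tobin(cloud(im,r[0]["region"])); print(t,round(r[0]["confidence"],2),np.round(np.percentile(c,[2,50,98],axis=0),3).tolist())
            if t=="food_tub":
                top=c[(c[:,2]>.045)&(c[:,2]<.075)]; print(" rect",len(top),cv2.minAreaRect(top[:,:2].astype(np.float32)*1000))
cv2.imwrite(f"pics/{sys.argv[1]}.png",np.hstack([cv2.resize(x["img"][100:330] if x is p else x["img"][150:420],(400,300)) for x in (p,q)]))
E
python3 look.py l3
```

```text
5.2 [ 0.47401139 -0.06106322  0.43572566] bin [-0.36912391 -0.03880937  0.43572566] tip z 0.2627256579813161 toolx ang 73.27377420371771 z [ 0.01335566 -0.00398318 -0.99990288] F [-0.21586197 -0.19588853  0.9698099 ] 0.08489931082255124 0.1547 q [-2.83982276e-01 -3.31184788e-01  1.90807213e+00 -8.16633870e-05
  1.55076812e+00  7.94670518e-03]
food_tub 0.59 [[-0.269, -0.108, 0.049], [-0.232, -0.03, 0.056], [-0.198, 0.034, 0.065]]
 rect 1656 ((-231.8308563232422, -35.82501220703125), (74.3476791381836, 150.57142639160156), 0.35443800687789917)
roll_top 0.77 [[-0.027, -0.144, 0.053], [0.036, 0.003, 0.166], [0.147, 0.142, 0.192]]
food_tub 0.78 [[-0.29, -0.104, 0.005], [-0.238, -0.034, 0.055], [-0.195, 0.035, 0.061]]
 rect 2424 ((-243.69595336914062, -33.655906677246094), (148.75965881347656, 100.15789794921875), 83.12358093261719)
roll_top 0.73 [[-0.024, -0.147, 0.054], [0.063, 0.0, 0.152], [0.14, 0.144, 0.192]]
```

View pics/l3.png

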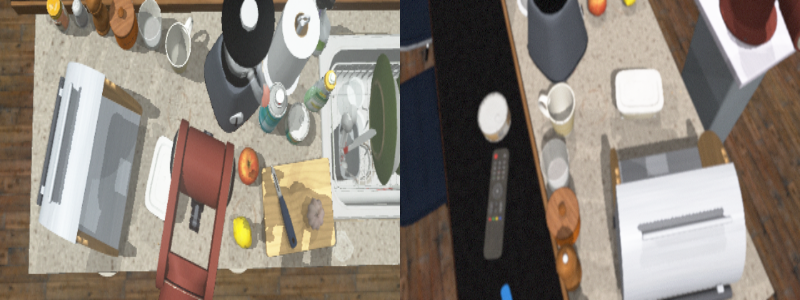

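The door stands fully open (interior visible at (110,160) in the left half) and the tub is unmoved at bin (-0.244, -0.034). I'll descend behind it and push.

>>> {"name": "apply_moves", "arguments": {
  "plan": [
    [0.085, 0, 0, 0.04, 0],
    [0.085, 0, 0, 0.08, 0],
    [0.085, 0, 0, 0.12, 0],
    [0.085, 0, 0, 0.16, 0],
    [0.085, 0, 0, 0.2, 0],
    [0.085, 0, 0, 0.23, 0],
    [0.085, 0.02, 0, 0.23, 0],
    [0.085, 0.04, 0, 0.23, 0],
    [0.085, 0.05, 0, 0.23, 0],
    [0.085, 0.06, 0, 0.23, 0],
    [0.085, 0.07, 0, 0.23, 0],
    [0.085, 0.08, 0, 0.23, 0]
  ]
}}

```text
t: 6.5
tool_pos: [0.4966, 0.0189, 0.1999]
tool_rot: [2.514, 1.881, 0.0]
contact_force: [-1.0, -4.5, 2.3]
opening: 0.0849
grip_force: 2.3
```

```bash
python3 look.py l4
```

```text
6.5 [0.49655539 0.0189079  0.19988704] bin [-0.28604139 -0.03785698  0.19988704] tip z 0.02688703563088063 toolx ang 73.60526899447224 z [ 0.00160562 -0.00166647 -0.99999732] F [-1.03476821 -4.46555669  2.26457014] 0.08487195176606659 0.1547 q [-1.11503007e-01 -2.72148681e-02  2.06146606e+00 -1.65316794e-03
  1.10556092e+00  1.75378228e-01]
food_tub 0.63 [[-0.266, -0.106, -0.002], [-0.236, 0.012, 0.057], [-0.169, 0.039, 0.313]]
 rect 473 ((-223.78677368164062, -32.88921356201172), (89.2595443725586, 148.30487060546875), 1.0586169958114624)
roll_top 0.58 [[-0.027, -0.142, 0.054], [0.036, 0.004, 0.166], [0.146, 0.143, 0.192]]
food_tub 0.68 [[-0.27, -0.1, 0.012], [-0.219, -0.031, 0.056], [-0.177, 0.037, 0.061]]
 rect 2470 ((-224.7137908935547, -31.47461700439453), (146.58563232421875, 99.02376556396484), 89.4888687133789)
roll_top 0.72 [[-0.025, -0.147, 0.053], [0.062, 0.0, 0.152], [0.14, 0.145, 0.192]]
```

>>> {"name": "apply_moves", "arguments": {
  "plan": [
    [0.085, 0.01, -0.001, 0, 0],
    [0.085, 0.02, -0.003, 0, 0],
    [0.085, 0.03, -0.005, 0, 0],
    [0.085, 0.04, -0.007, 0, 0],
    [0.085, 0.05, -0.009, 0, 0],
    [0.085, 0.059, -0.011, 0, 0],
    [0.085, 0.068, -0.013, 0, 0],
    [0.085, 0.077, -0.015, 0, 0],
    [0.085, 0.086, -0.016, 0, 0],
    [0.085, 0.095, -0.017, 0, 0]
  ]
}}

```text
t: 7.63
tool_pos: [0.5063, 0.1153, 0.1986]
tool_rot: [-2.516, -1.881, 0.001]
contact_force: [0.6, -3.2, 0.3]
opening: 0.0851
grip_force: 1.4
```

```bash
python3 look.py l5
```

```text
7.63 [0.50626938 0.11525362 0.19856961] bin [-0.19087293 -0.01997335  0.19856961] tip z 0.025569609063010146 toolx ang 73.569666330549 z [-5.25514152e-04 -2.05364476e-04 -9.99999841e-01] F [ 0.55035201 -3.20059556  0.33154742] 0.08508617283868491 0.1547 q [ 8.04745885e-02  2.83869122e-02  2.00845879e+00 -1.81799671e-04
  1.10528728e+00  3.67319735e-01]
food_tub 0.96 [[-0.168, -0.088, 0.05], [-0.143, 0.03, 0.058], [-0.095, 0.056, 0.065]]
 rect 367 ((-132.74252319335938, -16.949302673339844), (47.14371871948242, 153.82638549804688), 18.37421989440918)
roll_top 0.65 [[-0.027, -0.142, 0.053], [0.036, 0.004, 0.166], [0.147, 0.143, 0.192]]
food_tub 0.75 [[-0.176, -0.084, 0.007], [-0.126, -0.015, 0.057], [-0.082, 0.057, 0.064]]
 rect 2922 ((-129.40487670898438, -13.560943603515625), (148.2122344970703, 99.61519622802734), 89.88931274414062)
roll_top 0.85 [[-0.024, -0.147, 0.054], [0.062, 0.0, 0.152], [0.14, 0.144, 0.192]]
```

View pics/l5.png

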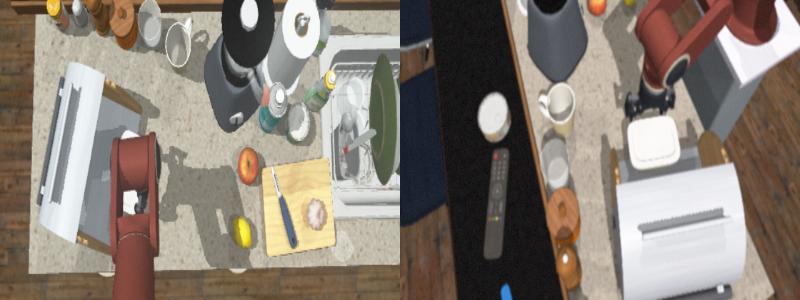

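The tub is on the ramp edge, square and nearly centred, at about (653,140) in the right half. I'll push it the rest of the way in and then back off.

>>> {"name": "apply_moves", "arguments": {
  "plan": [
    [0.085, 0.01, -0.002, 0, 0],
    [0.085, 0.02, -0.004, 0, 0],
    [0.085, 0.03, -0.006, 0, 0],
    [0.085, 0.04, -0.008, 0, 0],
    [0.085, 0.05, -0.01, 0, 0],
    [0.085, 0.06, -0.01, 0, 0],
    [0.085, 0.07, -0.01, 0, 0],
    [0.085, 0.08, -0.01, 0, 0],
    [0.085, 0.09, -0.01, 0, 0],
    [0.085, 0.1, -0.01, 0, 0],
    [0.085, 0.105, -0.01, 0, 0],
    [0.085, 0.105, -0.01, 0, 0]
  ]
}}

```text
t: 8.93
tool_pos: [0.5267, 0.2192, 0.1986]
tool_rot: [-2.515, -1.881, -0.002]
contact_force: [0.1, 0.2, -0.3]
opening: 0.085
grip_force: 0.0
```

```bash
python3 look.py l6
```

```text
8.93 [0.52674401 0.21918091 0.19862794] bin [-0.0853932  -0.01027197  0.19862794] tip z 0.025627943463531616 toolx ang 73.59598599916266 z [ 5.73108747e-04  1.53174530e-03 -9.99998663e-01] F [ 0.07714121  0.19681074 -0.27472601] 0.08502906010943496 0.1547 q [2.63638274e-01 1.42854114e-01 1.88558826e+00 1.48267057e-03
 1.11219824e+00 5.49286691e-01]
food_tub 0.6 [[-0.079, 0.026, 0.052], [-0.035, 0.044, 0.058], [-0.01, 0.065, 0.142]]
 rect 289 ((-35.678043365478516, 42.60316467285156), (52.300880432128906, 37.57389450073242), 32.59083557128906)
roll_top 0.91 [[-0.024, -0.144, 0.053], [0.048, -0.005, 0.165], [0.147, 0.144, 0.192]]
food_tub 0.6 [[-0.09, -0.069, 0.004], [-0.066, -0.01, 0.062], [-0.028, 0.06, 0.167]]
 rect 447 ((-67.46708679199219, -4.111473083496094), (16.783958435058594, 139.6346893310547), 0.09715823829174042)
roll_top 0.66 [[-0.024, -0.147, 0.052], [0.062, 0.0, 0.152], [0.14, 0.145, 0.192]]
```

The tub is inside at bin x ≈ -0.024, nearly centred. I'll back off, go up and over behind the open lip, closing the fingers on the way.

>>> {"name": "apply_moves", "arguments": {
  "plan": [
    [0.085, -0.02, 0, 0, 0],
    [0.085, -0.05, 0, 0, 0],
    [0.085, -0.05, 0, -0.04, 0],
    [0.085, -0.05, 0, -0.08, 0],
    [0.085, -0.05, 0, -0.12, 0],
    [0, -0.05, 0, -0.16, 0],
    [0, -0.05, 0, -0.2, 0],
    [0, -0.05, 0, -0.235, 0],
    [0, -0.02, 0, -0.25, 0],
    [0, 0.02, 0, -0.25, 0],
    [0, 0.06, 0, -0.25, 0]
  ]
}}

```text
t: 10.15
tool_pos: [0.5439, 0.2759, 0.4518]
tool_rot: [2.517, 1.877, 0.008]
contact_force: [1.0, -0.2, 0.1]
opening: 0.0116
grip_force: 0.0
```

>>> {"name": "apply_moves", "arguments": {
  "plan": [
    [0, 0.04, -0.01, 0, 0],
    [0, 0.08, -0.01, 0, 0],
    [0, 0.12, -0.01, 0, 0],
    [0, 0.14, -0.01, 0, 0],
    [0, 0.145, -0.01, 0, 0],
    [0, 0.145, -0.01, 0, 0]
  ]
}}

```text
t: 10.65
tool_pos: [0.5749, 0.4183, 0.4478]
tool_rot: [-2.515, -1.883, 0.002]
contact_force: [-0.7, -0.4, 1.0]
opening: -0.0003
grip_force: 0.0
```

```bash
python3 look.py l7
```

```text
10.65 [0.57489711 0.418252   0.44776722] bin [ 1.19174097e-01 -2.59899784e-04  4.47767223e-01] tip z 0.27476722288200217 toolx ang 73.63449663940939 z [-1.09451886e-03 -5.88183420e-04 -9.99999228e-01] F [-0.67505433 -0.37143619  1.0008282 ] -0.0003046637925536724 0.1547 q [5.24396722e-01 2.31530366e-01 1.34493330e+00 3.88690415e-05
 1.56637093e+00 8.10028830e-01]
food_tub 0.81 [[-0.075, -0.075, 0.052], [-0.036, -0.004, 0.058], [0.002, 0.064, 0.066]]
 rect 1951 ((-36.30503463745117, -5.9547119140625), (147.11993408203125, 81.54566955566406), 89.15621185302734)
roll_top 0.88 [[-0.027, -0.143, 0.053], [0.036, 0.003, 0.166], [0.147, 0.142, 0.192]]
food_tub 0.95 [[-0.074, -0.067, 0.058], [-0.066, -0.005, 0.062], [-0.06, 0.058, 0.065]]
 rect 436 ((-67.07181549072266, -4.53192138671875), (135.7523651123047, 15.10055160522461), 89.9118881225586)
roll_top 0.83 [[-0.025, -0.147, 0.051], [0.058, -0.037, 0.158], [0.143, 0.106, 0.192]]
```

View pics/l7.png

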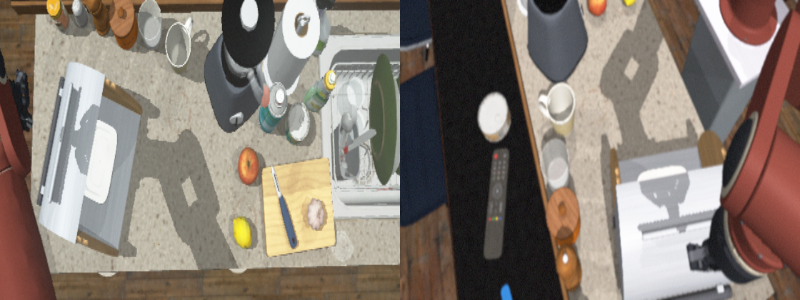

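The tub sits inside the bin (at about (98,160) on the left) and the finger is behind the lip. I'll descend and push the lip forward.

>>> {"name": "apply_moves", "arguments": {
  "plan": [
    [0, 0, 0, 0.04, 0],
    [0, 0, 0, 0.08, 0],
    [0, 0, 0, 0.103, 0],
    [0, -0.015, 0, 0.103, 0],
    [0, -0.03, 0, 0.103, 0],
    [0, -0.04, 0, 0.102, 0],
    [0, -0.05, 0, 0.1, 0],
    [0, -0.06, 0, 0.098, 0],
    [0, -0.07, 0, 0.097, 0],
    [0, -0.08, 0, 0.096, 0]
  ]
}}

```text
t: 11.78
tool_pos: [0.5523, 0.3412, 0.3564]
tool_rot: [-2.514, -1.879, -0.012]
contact_force: [-0.4, 6.6, 5.2]
opening: -0.0
grip_force: 3.2
```

```bash
python3 st.py
python3 - <<'E'
from h import *
q=eyes.get_image("scene"); r=eyes.tip_of("door_lip",q)
if r: print(r[0],tobin(world(q,r[0]["point"])))
E
```

```text
11.78 [0.55228484 0.34124797 0.35639027] bin [ 3.89186764e-02 -3.09060200e-04  3.56390269e-01] tip z 0.18339026935777686 toolx ang 73.56724669113217 z [ 0.00468327  0.00698754 -0.99996462] F [-0.43980539  6.58843644  5.21231274] -3.020052749467416e-05 0.1547 q [0.43820808 0.13953827 1.60170984 0.00440953 1.3931404  0.72426019]
```

>>> {"name": "apply_moves", "arguments": {
  "plan": [
    [0, -0.01, 0, -0.006, 0],
    [0, -0.02, 0, -0.008, 0],
    [0, -0.03, 0, -0.008, 0],
    [0, -0.04, 0, -0.008, 0],
    [0, -0.052, 0, -0.006, 0],
    [0, -0.064, 0, -0.004, 0],
    [0, -0.076, 0, 0, 0],
    [0, -0.088, 0, 0.004, 0],
    [0, -0.1, 0, 0.009, 0]
  ]
}}

```text
t: 12.63
tool_pos: [0.5237, 0.2432, 0.3432]
tool_rot: [2.516, 1.88, 0.0]
contact_force: [3.1, 2.3, -0.2]
opening: -0.0
grip_force: 1.2
```

```bash
python3 look.py l8
```

```text
12.63 [0.52367104 0.24321823 0.34324235] bin [-0.06320149 -0.0005373   0.34324235] tip z 0.1702423457204838 toolx ang 73.53604928698351 z [ 6.69963242e-04 -4.71900989e-04 -9.99999664e-01] F [ 3.10990921  2.28275916 -0.18031885] -3.530629745168124e-05 0.1547 q [ 3.06060613e-01 -1.44126957e-02  1.78529993e+00 -6.65170750e-04
  1.37020882e+00  5.93543030e-01]
roll_top 0.86 [[-0.12, -0.146, 0.101], [-0.06, -0.074, 0.157], [0.081, 0.124, 0.184]]
roll_top 0.63 [[-0.091, -0.147, 0.117], [0.01, -0.012, 0.165], [0.084, 0.145, 0.171]]
```

View pics/l8.png

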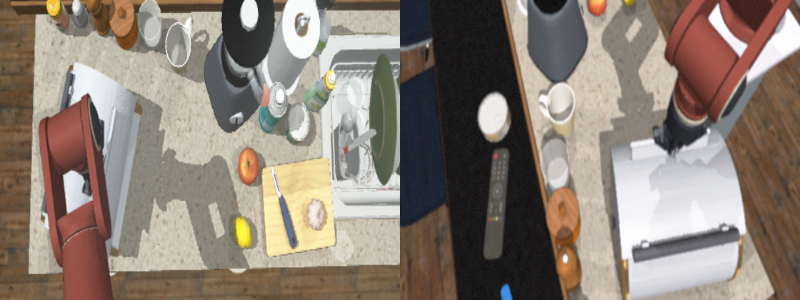

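The door is most of the way over, with the finger behind the lip at (690,135) and the bar at (685,245). I'll push on past balance, then lift away.

>>> {"name": "apply_moves", "arguments": {
  "plan": [
    [0, -0.01, 0, 0.006, 0],
    [0, -0.02, 0, 0.012, 0],
    [0, -0.03, 0, 0.019, 0],
    [0, -0.04, 0, 0.026, 0],
    [0, -0.05, 0, 0.036, 0],
    [0, -0.055, 0, 0.04, 0],
    [0, -0.05, 0, 0, 0],
    [0, -0.05, 0, -0.04, 0],
    [0, -0.05, 0, -0.08, 0],
    [0, -0.05, 0, -0.12, 0],
    [0, -0.05, 0, -0.14, 0],
    [0, -0.05, 0, -0.14, 0]
  ]
}}

```text
t: 13.93
tool_pos: [0.5102, 0.1963, 0.4908]
tool_rot: [2.513, 1.877, 0.016]
contact_force: [-0.3, 0.1, 0.2]
opening: -0.0001
grip_force: 0.0
```

>>> {"name": "apply_moves", "arguments": {
  "plan": [
    [0, -0.04, 0, 0, 0],
    [0, -0.08, 0, 0, 0],
    [0, -0.12, 0, 0, 0],
    [0, -0.16, 0, 0, 0],
    [0, -0.2, 0, 0, 0],
    [0, -0.2, 0, 0, 0],
    [0, -0.2, 0, 0, 0],
    [0, -0.2, 0, 0, 0],
    [0, -0.2, 0, 0, 0],
    [0, -0.2, 0, 0, 0],
    [0, -0.2, 0, 0, 0],
    [0, -0.2, 0, 0, 0]
  ]
}}

```text
t: 14.93
tool_pos: [0.4534, 0.0057, 0.4835]
tool_rot: [-2.514, -1.883, 0.0]
contact_force: [0.1, 0.2, 0.0]
opening: 0.0003
grip_force: 0.0
```

```bash
python3 look.py l9
python3 - <<'E'
from h import *
q=eyes.get_image("scene"); c=tobin(cloud(q,q["range_z"]>0)); c=c[(abs(c[:,1])<.09)&(c[:,2]<.21)]
for x in np.arange(-.17,.03,.01):
    k=c[abs(c[:,0]-x)<.004]
    if len(k): print(round(x,3),np.round(np.percentile(k[:,2],[5,50,95]),3))
E
```

```text
14.93 [0.45339321 0.00572203 0.48352702] bin [-3.10877250e-01 -1.73819105e-04  4.83527024e-01] tip z 0.3105270244008073 toolx ang 73.66132374417633 z [-4.02469217e-04  8.99334373e-05 -9.99999915e-01] F [0.08810579 0.24987917 0.02503714] 0.00026485064185085953 0.1547 q [-1.51767975e-01 -4.06779044e-01  1.88673612e+00  2.81691592e-05
  1.66204702e+00  1.33398287e-01]
roll_top 0.9 [[-0.155, -0.143, 0.064], [-0.08, 0.006, 0.144], [-0.015, 0.143, 0.19]]
food_tub 0.48 [[-0.537, -0.17, -0.001], [-0.5, -0.138, 0.05], [-0.482, -0.104, 0.059]]
 rect 372 ((-511.62939453125, -138.21461486816406), (64.33502197265625, 56.99635696411133), 69.07440185546875)
roll_top 0.88 [[-0.155, -0.147, 0.075], [-0.063, -0.008, 0.153], [-0.01, 0.143, 0.19]]
-0.17 [-0.004 -0.001  0.   ]
-0.16 [0.093 0.095 0.098]
-0.15 [0.088 0.09  0.095]
-0.14 [0.084 0.087 0.09 ]
-0.13 [0.081 0.083 0.086]
-0.12 [0.094 0.102 0.106]
-0.11 [0.11  0.115 0.12 ]
-0.1 [0.123 0.127 0.131]
-0.09 [0.133 0.137 0.14 ]
-0.08 [0.141 0.145 0.148]
-0.07 [0.148 0.151 0.154]
-0.06 [0.154 0.156 0.159]
-0.05 [0.158 0.16  0.163]
-0.04 [0.162 0.164 0.166]
-0.03 [0.179 0.186 0.188]
-0.02 [0.187 0.189 0.191]
-0.01 [0.16  0.169 0.187]
0.0 [0.16  0.162 0.164]
0.01 [0.159 0.161 0.163]
0.02 [0.158 0.16  0.162]
```

View pics/l9.png

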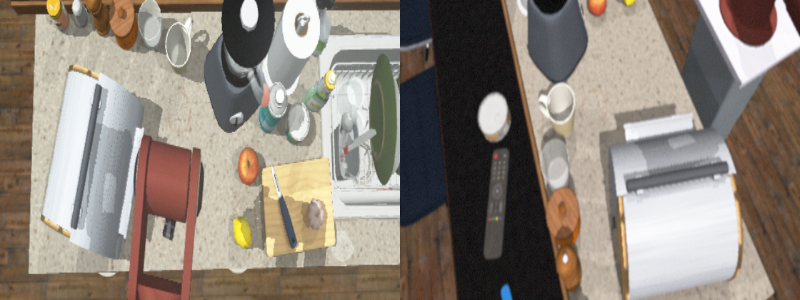

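The door profile matches the shut one measured at the start. The lip is at (655,127), the bar is back at (675,175), and the tub is inside and out of sight. I'll hand it in.

```bash
python3 -c "
from station import ctrl
print(ctrl.finish_job())"
```

```text
the job is handed in; nothing more can be done
None
```

The tub is in the bread bin and the door is shut: its depth profile matches the one measured at the start. The job was handed in at about 15 s, and no verdict came back. I opened the door by pushing its counterweight bar rather than the lip, because the tool can only point straight down.

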